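# Put a photomask away and hold another up for inspection

## Task

Take the framed photomask out of the single-slot stand and slide it down into the empty slot of the three-slot rack, fully home, without dropping it, and let go. Then draw the mask with the wide grip out of the rack, lift it so that its bottom edge is well over 10 cm above the table, and tilt it halfway from upright to flat, its glass face leaning about 45 degrees (any direction), for inspection in glancing light. Finish while still holding it there, steady; leave the third mask in its slot and do not disturb the bottle, the vial and the measuring cylinder behind.

Things in the scene. Friction and masses are not known exactly. Their poses are not given: they have to be found in the camera images.
- rack: white fixed rack, base 116 x 172 x 10 mm; origin under the centre of its base, z up. Three parallel upright slots at y = -66, 0 and +66 mm, each in the rack's x-z plane, 11 mm wide along y. Walls of a slot stand only at its two ends (outer 17 mm), from the floor (10 mm above the table) to 60 mm, with outward flares up to 70 mm; inside length 86 mm along x. Two slots hold masks, one is empty
- slot_tag: small white card tag 24 mm wide, 22 mm tall, fixed at the rack's front (-x) edge before the empty slot (at any of the three slots). Its origin is NOT at the card but at the centre of the empty slot's floor, 55 mm behind the card (10 mm above the table); axes parallel to the rack's. A mask fully home there has the same origin position, and its x axis along the tag's x (either way round)
- stand: white fixed stand with one upright slot, base 116 x 50 x 10 mm, origin under the centre of its base; slot in its x-z plane, 13 mm wide. Walls of a slot stand only at its two ends (outer 17 mm), from the floor (10 mm above the table) to 60 mm, with outward flares up to 70 mm; inside length 86 mm along x
- loose_mask: photomask in a black frame that stands in the single-slot stand; grip 24 mm wide (along x). upright frame 80 mm wide (its x) x 8 mm thick (its y, square to the glass face) x 80 mm tall (its z), about 60 to 130 g, with a grip on top, centred, 10 mm thick, reaching from 78 to 104 mm above the bottom edge. Origin at the middle of the bottom edge
- wide_mask: photomask in a black frame with the wide grip, 60 mm along x, standing in one of the rack's slots; to be drawn out. upright frame 80 mm wide (its x) x 8 mm thick (its y, square to the glass face) x 80 mm tall (its z), about 60 to 130 g, with a grip on top, centred, 10 mm thick, reaching from 78 to 104 mm above the bottom edge. Origin at the middle of the bottom edge
- kept_mask: the third mask, grip 24 mm wide, standing in another of the rack's slots; it stays there. upright frame 80 mm wide (its x) x 8 mm thick (its y, square to the glass face) x 80 mm tall (its z), about 60 to 130 g, with a grip on top, centred, 10 mm thick, reaching from 78 to 104 mm above the bottom edge. Origin at the middle of the bottom edge
- thinner_bottle: brown bottle, 51 mm across, 102 mm tall, origin under its centre; bystander
- grad_cylinder: clear measuring cylinder on a foot, 45 x 52 x 120 mm, origin under its centre; bystander
- vial_3: small brown vial, 21 mm across, 52 mm tall, origin under its centre; bystander

How it is judged:
By the outcome, as a careful person would: the job done as asked, in the order asked, and still so for the second after the job is handed in, while the arm keeps its last pose, push and grip.
It also fails if it takes over 64 s, if anything falls off the work surface, if the arm or the gripper's body presses on something with over 40 N, if the wrist force passes 120 N, or if a joint passes its speed limit or range.

## Robot

A 7-joint arm with a two-finger parallel gripper is mounted at the origin on a cart in front of the work surface, level with it; the furniture and walls round the work are solid. World frame = base frame: x ahead of the robot, y to its left, z up, the work surface at z = 0. Lengths are in m, angles in rad, forces in N, time in s.
With the tool pointing down it reaches from about 0.4 to 0.85 m from the base axis. Payload 10.4 kg.
Tool frame: the origin (TCP) lies midway between the tips of the shut fingers; the grasp point (between the pads) lies 19 mm behind it (manip.hold_point_z is the distance from the TCP to the grasp point, in m); z points along the fingers, y is the line along which they close (so a half turn about z gives the same grasp; the last joint's range is limited). The gripper opens to 85 mm and grips with 20 to 120 N. Pads are 22 mm wide; open, the fingers measure 114 mm over their backs; the gripper's body (76 mm by 85 mm) begins 54 mm behind the grasp point. The pads swing forward as they close: fully open they stand 13 mm farther back than shut.
Start: joints at [-1.144, 0.332, -0.065, 1.46, 0.022, 1.35, -0.088], TCP at [0.272, 0.563, 0.211] pointing down, gripper open.
Joint ranges: [-2.6, 2.6], [-0.5, 2.12], [-1.47, 1.34], [0.16, 2.42], [-1.27, 4.41], [0.06, 2.06], [-2.6, 2.6]. Speed limits (rad/s): [2.22, 2.22, 2.79, 2.79, 3.14, 3.14, 3.14].

## Interface

Orientations are given as a unit quaternion [x, y, z, w].
In Python, from workcell import manip, eyes, job gives the robot as it stands.
- The arm moves only by the shell command python3 -m crank 'ROWS' [FORCE]. ROWS is JSON, a list that holds one entry, the list of rows, each a list of 7 numbers: the finger opening in cm, from 0 to 8.54, then the shift along the world's x, y, z in cm, then the turn, a rotation vector about the world's x, y, z in degrees. In form: [[[hand, x, y, z, ax, ay, az], ...]]. A call has 1 to 20 rows; each row shifts and turns the commanded pose from where the row before left it; what a row does not reach is not made up. A row lasts 1/8 s, in which the tool goes at most 62.5 mm and 10.7 degrees, less where a joint would pass 70% of its speed; a pose out of reach is approached as far as the arm can. A call with a gripper value outside its range is refused whole. The fingers move at their own pace and stop on an object; FORCE is the grip in N (left out, the last holds). Time passes only in rows, so rows that do not move let the fingers close. It gives the time, the measured TCP pose, the force, the opening and the grip force at its end, in the units of the state.
- manip.get_obs(): the state, without advancing time (a new reading comes with each control period).
- eyes.camera(name): name is "scene" or "top" or "wrist"; returns (picture, depth): 480x640x3 uint8, red, green, blue; 480x640 float32, m along the optical axis (not along the pixel's ray), 0 where there is no reading.
- eyes.camera_params(name): a dict with "fx", "fy", "cx", "cy" (pixels), "world_from_camera" (4x4, takes a point from camera to world coordinates); the wrist camera has in their place "hand_eye" (4x4, takes a point from camera to tool coordinates, whose origin is the TCP and whose axes are the flange's). Camera axes: x right, y down, z forward; pixel columns grow to the right and rows downward; lengths in m; the calibration is good to about 2 mm. A picture is of the moment at which its call begins: read the wrist's pose just before it. camera_params takes no time and is no camera call.
- job.hand_in(): hands the job in; it is judged then, once.
The state is a dict: "clock": time; "joint_pos": joint angles; "joint_velocities": joint speeds; "tau": joint torques, N m; "position": TCP position; "ee_rot": TCP orientation; "ft_force": force on the tool from outside, world axes, zero at the start; "torque": the same for the moment, N m; "grip_width": opening from 0.0 (shut) to 1.0 (fully open); "grasp_force": force on a finger pad.
Only numpy, scipy, OpenCV 4.12 (cv2) and the standard library are available. Lean on these libraries where they do the work, as an engineer would, in place of code of your own. Each camera call takes 0.05 s, during which the arm holds its last target. There are 200 camera calls.

## Working session

There is one attempt and no reset: what is moved stays moved. The work goes in short steps, Python scripts to look and compute and a shell command to move; the robot and the scene stay as the last step left them, time stands still between calls to the robot, and variables do not carry over. Pictures are saved under pics/ and viewed, at most 10 in all, crops included, and the job is handed in when it is done.

```bash
mkdir -p pics; cat > h.py <<'E'
import numpy as np,cv2
from workcell import manip,eyes,job
from scipy.spatial.transform import Rotation as R
def cam(n):
    o=manip.get_obs(); p=eyes.camera_params(n); im,d=eyes.camera(n)
    if n=="wrist":
        T=np.eye(4);T[:3,:3]=R.from_quat(o["ee_rot"]).as_matrix();T[:3,3]=o["position"]
        W=T@np.array(p["hand_eye"])
    else: W=np.array(p["world_from_camera"])
    return im,d,p,W
def pt(u,v,d,p,W,z=None):
    r=np.array([(u-p["cx"])/p["fx"],(v-p["cy"])/p["fy"],1.])
    if z is not None:
        k=W[:3,:3]@r; return W[:3,3]+k*(z-W[2,3])/k[2]
    a=d[int(v)-1:int(v)+2,int(u)-1:int(u)+2]; a=a[a>0]
    return W[:3,:3]@(r*np.median(a))+W[:3,3]
def cloud(d,p,W):
    v,u=np.mgrid[:480,:640]
    c=np.stack([(u-p["cx"])/p["fx"]*d,(v-p["cy"])/p["fy"]*d,d],-1)
    return c@W[:3,:3].T+W[:3,3]
def save(n,im): cv2.imwrite("pics/"+n+".png",cv2.cvtColor(im,cv2.COLOR_RGB2BGR))
E
python3 - <<'E'
from h import *
for n in("scene","top"):
    im,d,p,W=cam(n); save(n,im); np.savez("pics/"+n,im=im,d=d,W=W,k=[p[x] for x in("fx","fy","cx","cy")])
    print(n,W[:3,3].round(3),W[:3,2].round(2),p["fx"])
o=manip.get_obs();print(o);print(manip.hold_point_z, eyes.camera_params("wrist"))
E
```

```text
scene [-0.079 -0.44   0.605] [ 0.66  0.46 -0.59] 506.8489121273718
top [ 0.469 -0.007  0.92 ] [ 0.11 -0.02 -0.99] 516.2326862900402
{'clock': 0.1, 'joint_pos': array([-1.14362761,  0.33279837, -0.06469236,  1.46085299,  0.02158938,
        1.34990457, -0.08847633]), 'joint_velocities': array([ 0.00040821, -0.00045302, -0.00012975, -0.00206611,  0.00128082,
       -0.00254952, -0.00185405]), 'tau': array([ 1.35953738e-03, -6.26745129e+01,  4.92023514e-02, -3.92430031e+01,
        1.63760822e-02,  6.93185095e-03, -4.73144297e-06]), 'position': array([0.27157084, 0.56251462, 0.210504  ]), 'ee_rot': array([ 2.22977390e-01,  9.74823410e-01, -6.23302079e-04, -1.17036672e-04]), 'ft_force': array([ 0.47084526, -0.50194825, -1.04408835]), 'torque': array([-0.0064265 , -0.01731128, -0.00728464]), 'grasp_force': 0.0, 'grip_width': 0.9979488745436375}
0.0187 {'fx': 351.5664257473113, 'fy': 351.5664257473113, 'cx': 315.8217637529448, 'cy': 237.26456899160434, 'hand_eye': array([[-1.29277305e-03, -9.59310479e-01, -2.82350374e-01,
         7.25671583e-02],
       [ 9.99998975e-01, -1.41380282e-03,  2.24912521e-04,
        -1.54947709e-04],
       [-6.14948694e-04, -2.82349794e-01,  9.59311324e-01,
        -1.63223530e-01],
       [ 0.00000000e+00,  0.00000000e+00,  0.00000000e+00,
         1.00000000e+00]])}
```

View pics/scene.png

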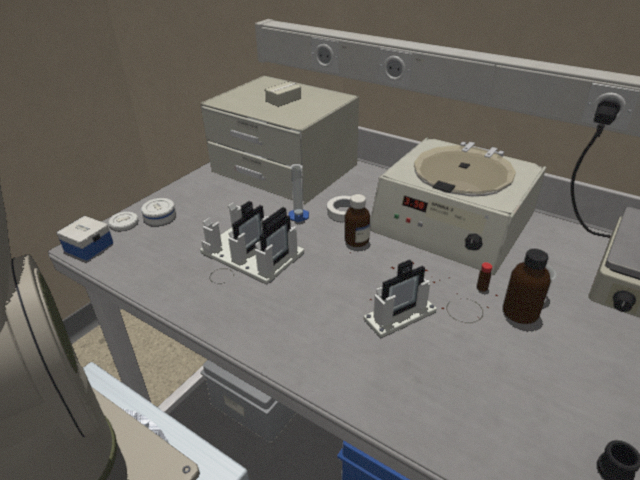

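View pics/top.png

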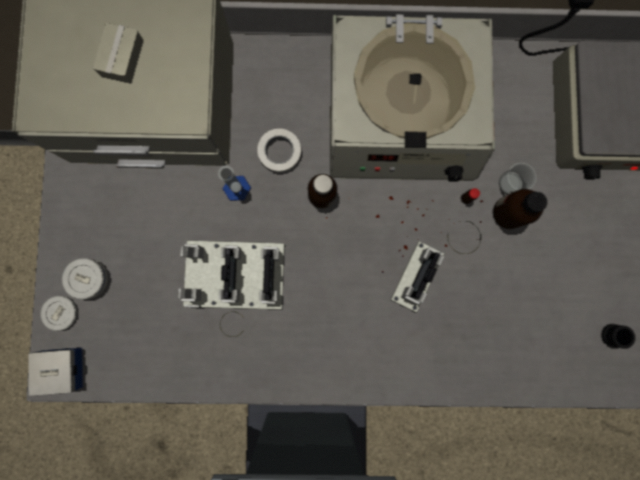

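The scene shows the rack at about (253,243) with its left slot empty, and the stand at (400,300). In the top view the rack is at (233,275), with two masks at columns 231 and 269, and the stand is at (418,277). I'll enlarge both.

```bash
python3 - <<'E'
from h import *
a=np.load("pics/top.npz");b=np.load("pics/scene.npz")
A=cv2.resize(a["im"][230:320,170:300],(520,360),interpolation=cv2.INTER_CUBIC)
B=cv2.resize(a["im"][230:320,385:455],(280,360),interpolation=cv2.INTER_CUBIC)
C=cv2.resize(b["im"][190:285,195:310],(290,240))
D=cv2.resize(b["im"][255:335,355:445],(270,240))
z=np.zeros((600,800,3),np.uint8);z[:360,:520]=A;z[:360,520:]=B;z[360:,:290]=C;z[360:,290:560]=D
save("crop",z)
for f in(a,b):
    p=dict(zip(("fx","fy","cx","cy"),f["k"]))
    c=cloud(f["d"],p,f["W"]); m=(f["d"]>0)&(c[...,2]>.088)&(c[...,2]<.13)&(c[...,0]<.62)&(c[...,0]>.35)&(abs(c[...,1])<.35)
    n,l,s,_=cv2.connectedComponentsWithStats(m.astype(np.uint8))
    for i in range(1,n):
        q=c[l==i]
        if len(q)>15:
            mu=q.mean(0);e=np.linalg.svd(q[:,:2]-mu[:2],full_matrices=0)[2][0]
            t=(q[:,:2]-mu[:2])@e
            print(len(q),mu.round(4),q[:,2].max().round(3),"axis deg",np.degrees(np.arctan2(e[1],e[0])).round(1),"len",np.ptp(t).round(3),s[i])
E
```

```text
261 [ 0.6082 -0.344   0.1028] 0.129 axis deg -173.2 len 0.031 [511 197  21  23 261]
306 [0.4944 0.127  0.0997] 0.118 axis deg 179.2 len 0.08 [221 248  10  51 306]
348 [0.4929 0.0612 0.1089] 0.118 axis deg 179.0 len 0.078 [263 250   9  50 348]
316 [ 0.4959 -0.1943  0.0997] 0.118 axis deg 154.5 len 0.08 [416 252  25  46 316]
279 [0.4938 0.1277 0.0994] 0.117 axis deg 178.4 len 0.081 [231 200  32  27 279]
431 [0.4911 0.061  0.1039] 0.118 axis deg 177.7 len 0.08 [259 207  31  31 431]
193 [ 0.6052 -0.3442  0.1027] 0.127 axis deg -165.1 len 0.033 [514 250  18  30 193]
385 [ 0.4957 -0.1945  0.0996] 0.117 axis deg 154.0 len 0.08 [382 259  43  27 385]
```

View pics/crop.png

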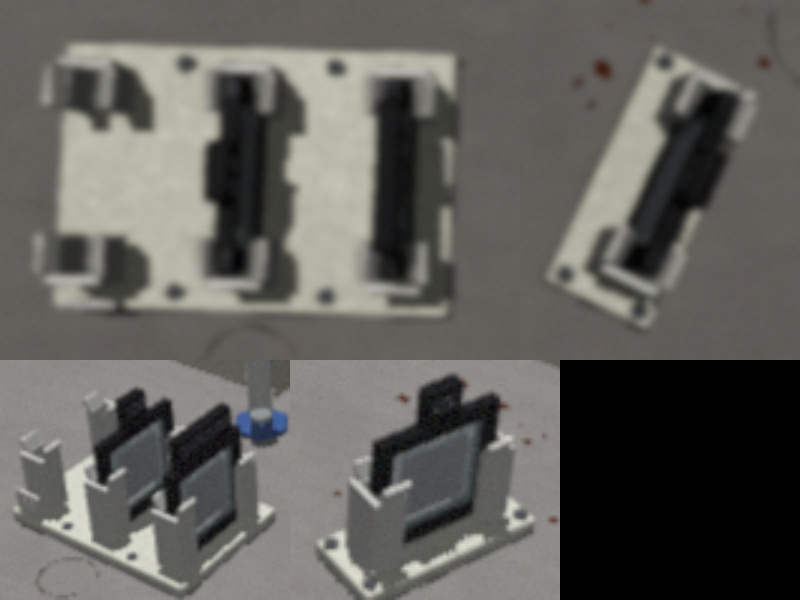

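The crops show the empty slot on the left of the rack (+y), the narrow-grip mask in the middle, the wide grip on the right, and the stand turned about 25°. Both views agree to about 2 mm:
- Loose mask at (0.496, -0.194), axis 154°.
- Wide mask at (0.492, 0.061).
- Kept mask at (0.494, 0.127).
- Grip tops at about 0.115, matching the expected 0.114.

The tool is already lined up with the stand, so I'll move above it.

```bash
python3 -m crank '[[[4,1.6,-5.4,0,0,0,0],[4,1.6,-5.4,0,0,0,0],[4,1.6,-5.4,0,0,0,0],[4,1.6,-5.4,0,0,0,0],[4,1.6,-5.4,0,0,0,0],[4,1.6,-5.4,0,0,0,0],[4,1.6,-5.4,0,0,0,0],[4,1.6,-5.4,0,0,0,0],[4,1.6,-5.4,0,0,0,0],[4,1.6,-5.4,0,0,0,0],[4,1.6,-5.4,0,0,0,0],[4,1.6,-5.4,0,0,0,0],[4,1.6,-5.4,0,0,0,0],[4,1.6,-5.4,0,0,0,0],[4,0,0,0,0,0,0],[4,0,0,0,0,0,0]]]' 40
cat > look.py <<'E'
from h import *
import sys
im,d,p,W=cam("wrist"); o=manip.get_obs()
if len(sys.argv)>1: save(sys.argv[1],im)
c=cloud(d,p,W); cc=c
Tz=W
z0=float(sys.argv[2]) if len(sys.argv)>2 else .103
z1=float(sys.argv[3]) if len(sys.argv)>3 else .13
m=(d>0.06)&(c[...,2]>z0)&(c[...,2]<z1)&(np.hypot(c[...,0]-o["position"][0],c[...,1]-o["position"][1])<.12)
n,l,s,_=cv2.connectedComponentsWithStats(m.astype(np.uint8))
for i in range(1,n):
    q=c[l==i]
    if len(q)>60:
        r=cv2.minAreaRect((q[:,:2]*1000).astype(np.float32))
        mu=q.mean(0);e=np.linalg.svd(q[:,:2]-mu[:2],full_matrices=0)[2][0]
        print(len(q),mu.round(4),q[:,2].max().round(3),"ax",np.degrees(np.arctan2(e[1],e[0])).round(1)%180,"rect",np.round(r[0],1),np.round(r[1],1),s[i])
y=R.from_quat(o["ee_rot"]).as_matrix()
print("tcp",o["position"].round(4),"closeaxis",(np.degrees(np.arctan2(y[1,1],y[0,1]))%180).round(1),"z",y[:,2].round(3),o["grip_width"],o["grasp_force"],o["ft_force"].round(1),o["clock"])
E
python3 look.py w1
```

```text
clock: 2.1
position: [0.4955, -0.1926, 0.2108]
ee_rot: [0.223, 0.975, 0.0, -0.001]
ft_force: [-0.6, 0.5, 0.5]
grip_width: 0.468
grasp_force: 0.0
410 [ 0.496  -0.1936  0.1137] 0.116 ax 154.0 rect [ 496.9 -194.1] [ 9.5 23.3] [309 218  13  32 410]
tcp [ 0.4956 -0.1919  0.2109] closeaxis 64.3 z [-0.001  0.001 -1.   ] 0.4645889848493163 0.0 [ 0.2 -0.2  1.4] 2.15
```

View pics/w1.png

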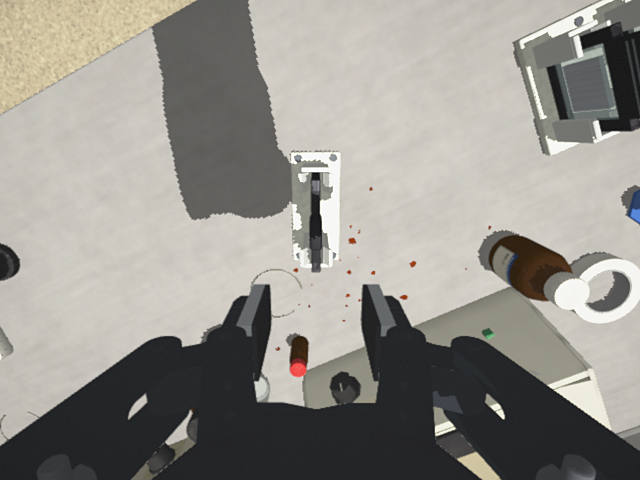

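The wrist view shows the grip at about (315,218), between the fingers. It measures (0.4965, -0.194) with its top at 0.114, which agrees with the overview cameras. I'll descend and grip.

```bash
python3 -m crank '[[[4,0.1,-0.15,-4,0,0,0],[4,0,0,-4,0,0,0],[4,0,0,-3,0,0,0],[4,0,0,-1,0,0,0],[4,0,0,-0.8,0,0,0],[4,0,0,0,0,0,0],[2,0,0,0,0,0,0],[1,0,0,0,0,0,0],[0.5,0,0,0,0,0,0],[0,0,0,0,0,0,0],[0,0,0,0,0,0,0],[0,0,0,0,0,0,0]]]' 50
python3 look.py
```

```text
clock: 3.65
position: [0.4973, -0.1947, 0.084]
ee_rot: [0.223, 0.975, 0.0, 0.001]
ft_force: [-0.8, 1.1, 6.2]
grip_width: 0.098
grasp_force: 50.6
2788 [ 0.4915 -0.1923  0.1176] 0.13 ax 64.2 rect [ 491.9 -194.5] [29.  27.8] [ 268  276   96   76 2788]
tcp [ 0.4973 -0.1947  0.084 ] closeaxis 64.2 z [ 0.001  0.    -1.   ] 0.0983084591497998 50.640512108802795 [-1.8  0.5  5.9] 3.7
```

```bash
python3 -m crank '[[[0,0,0,0.5,0,0,0],[0,0,0,1,0,0,0],[0,0,0,2,0,0,0],[0,0,0,3,0,0,0],[0,0,0,4,0,0,0],[0,0,0,4,0,0,0],[0,0,0,0,0,0,0]]]'
python3 -m crank '[[[0,0,4,0,0,0,2.5],[0,0,4,0,0,0,2.5],[0,0,4,0,0,0,2.5],[0,0,4,0,0,0,2.5],[0,0,4,0,0,0,2.5],[0,0,4,0,0,0,2.5],[0,0,4,0,0,0,2.5],[0,0,4,0,0,0,2.5],[0,0,4,0,0,0,2.5],[0,0,2.5,0,0,0,2],[0,0,0,0,0,0,0],[0,0,0,0,0,0,0]]]'
python3 look.py w2
```

```text
clock: 4.58
position: [0.4981, -0.1954, 0.2316]
ee_rot: [0.223, 0.975, 0.0, 0.003]
ft_force: [0.1, 0.0, -0.5]
grip_width: 0.101
grasp_force: 49.8
clock: 6.08
position: [0.4971, 0.1894, 0.2282]
ee_rot: [0.012, 1.0, -0.0, -0.0]
ft_force: [-0.4, -0.5, -0.2]
grip_width: 0.094
grasp_force: 49.8
426 [0.4943 0.1305 0.1128] 0.116 ax 179.5 rect [495.4 129.6] [24.2 10.5] [236 209  16  32 426]
tcp [0.4971 0.1891 0.2283] closeaxis 88.6 z [ 0. -0. -1.] 0.09431834692299064 49.75824952125549 [-0.2  0.3 -0.8] 6.125
```

View pics/w2.png

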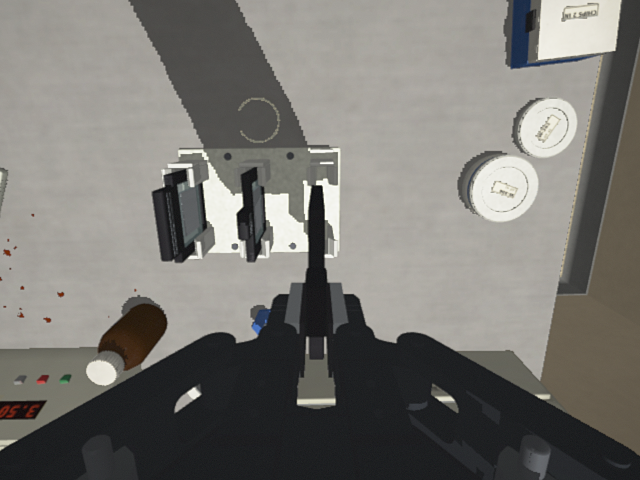

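The wrist view shows the held mask near column 316, over the empty slot's walls at about (322,165) and (322,240). The kept mask is at column 252 and the wide mask at column 180. I'll measure the rack base and slot walls.

```bash
cat > rack.py <<'E'
from h import *
for n in("wrist","top","scene"):
    im,d,p,W=cam(n); c=cloud(d,p,W)
    x,y,z=c[...,0],c[...,1],c[...,2]
    box=(d>0)&(x>.40)&(x<.59)&(y>-.03)&(y<.3)
    b=box&(z>.006)&(z<.07)&(im.min(-1)>(110 if n!="scene" else 90))
    l=cv2.connectedComponentsWithStats(b.astype(np.uint8)); k=1+np.argmax(l[2][1:,4]); q=c[(l[1]==k)&(z<.014)]
    r=cv2.minAreaRect((q[:,:2]*1000).astype(np.float32)); print(n,"base",np.round(r[0],1),np.round(r[1],1),round(r[2],2),np.median(q[:,2]).round(4))
    for x0,x1 in((.435,.458),(.533,.556)):
        w=box&(z>.063)&(z<.078)&(x>x0)&(x<x1)&(y>.165)&(y<.225); q=c[w]
        if len(q)>4: print("  walls",len(q),"y hist",[(round(a,3),int(k)) for k,a in zip(*np.histogram(q[:,1],np.arange(.165,.226,.004)))if k],"x",q[:,0].min().round(4),q[:,0].max().round(4))
    if n=="wrist":
        o=manip.get_obs()["position"]
        w=(d>0)&(z>o[2]-.1)&(z<o[2]-.006)&(abs(y-o[1])<.015)&(abs(x-o[0])<.06); q=c[w]
        print("  held x",q[:,0].min(),q[:,0].max(),"z",q[:,2].min())
        for a in np.arange(.130,.222,.01):
            s=q[abs(q[:,2]-a)<.005]
            if len(s): print("   ",a.round(3),len(s),s.min(0).round(4),s.max(0).round(4))
E
python3 rack.py
```

```text
wrist base [496. 174.] [ 82.  114.9] 89.51 0.0106
  walls 77 y hist [(np.float64(0.181), 16), (np.float64(0.185), 22), (np.float64(0.201), 9), (np.float64(0.205), 25), (np.float64(0.209), 5)] x 0.4534 0.4578
  walls 46 y hist [(np.float64(0.201), 16), (np.float64(0.205), 30)] x 0.533 0.5394
  held x 0.4570413428894671 0.4583723906351992 z 0.15635093053361182
    0.16 25 [0.4571 0.1865 0.1564] [0.4583 0.1944 0.1649]
    0.17 30 [0.4571 0.1866 0.1655] [0.4579 0.1942 0.175 ]
    0.18 32 [0.4571 0.1867 0.1753] [0.4577 0.1941 0.1848]
    0.19 38 [0.4572 0.1869 0.1858] [0.4584 0.1943 0.1949]
    0.2 43 [0.4571 0.1865 0.1953] [0.4582 0.1942 0.2044]
    0.21 50 [0.457  0.1867 0.2052] [0.458  0.1941 0.215 ]
    0.22 43 [0.4571 0.1863 0.2151] [0.4581 0.1939 0.2223]
top base [495.3 128.1] [170.2 114.8] 89.17 0.0106
  walls 22 y hist [(np.float64(0.177), 1), (np.float64(0.181), 8), (np.float64(0.185), 2), (np.float64(0.201), 6), (np.float64(0.205), 5)] x 0.4532 0.4568
  walls 24 y hist [(np.float64(0.177), 5), (np.float64(0.181), 4), (np.float64(0.185), 2), (np.float64(0.197), 3), (np.float64(0.201), 10)] x 0.5332 0.5384
scene base [493.1 128.9] [118.1 175.2] 1.71 0.0112
  walls 21 y hist [(np.float64(0.177), 1), (np.float64(0.181), 6), (np.float64(0.185), 4), (np.float64(0.201), 1), (np.float64(0.205), 9)] x 0.4505 0.4577
  walls 14 y hist [(np.float64(0.193), 1), (np.float64(0.201), 7), (np.float64(0.205), 6)] x 0.5338 0.54
```

Measured with the wrist camera, the slot centre is about y=0.194 and the held mask is at 0.1895, so I need +4.5 mm. Seated height is TCP z=0.084, the same floor height as in the stand. I'll go down to just above the flares and check.

```bash
python3 -m crank '[[[0,-0.05,0.45,0,0,0,0],[0,0,0,-3,0,0,0],[0,0,0,-3,0,0,0],[0,0,0,-1,0,0,0],[0,0,0,0,0,0,0],[0,0,0,0,0,0,0]]]'
cat > slot.py <<'E'
from h import *
im,d,p,W=cam("wrist"); c=cloud(d,p,W);o=manip.get_obs();P=o["position"]
x,y,z=c[...,0],c[...,1],c[...,2]
for a,b in((.435,.4485),(.4485,.458)):
  w=(d>0)&(x>a)&(x<b)&(z>.055)&(z<.075)&(y>.165)&(y<.225);q=c[w]
  for s in(q[q[:,1]<.195],q[q[:,1]>=.195]):
    if len(s):print("wall",len(s),"y",np.percentile(s[:,1],[2,50,98]).round(4),"z",s[:,2].min().round(4),s[:,2].max().round(4))
w=(d>0)&(z>P[2]-.08)&(z<P[2]-.006)&(abs(y-P[1])<.008)&(x<P[0]-.03)&(x>P[0]-.05);q=c[w]
print("held y",np.percentile(q[:,1],[1,99]).round(4),"x",q[:,0].min().round(4),"z",q[:,2].min().round(4),P.round(4),o["ft_force"].round(1))
u,v=np.where(w)[1],np.where(w)[0];print(u.min(),u.max(),v.min(),v.max())
save("s%d"%(o["clock"]*100),cv2.resize(im[90:290,220:420],(600,600),interpolation=cv2.INTER_CUBIC));print("s%d"%(o["clock"]*100))
E
python3 slot.py
```

```text
clock: 7.02
position: [0.4969, 0.1952, 0.1595]
ee_rot: [0.011, 1.0, 0.001, 0.001]
ft_force: [0.6, -0.3, -1.1]
grip_width: 0.103
grasp_force: 49.7
wall 167 y [0.1822 0.1878 0.1945] z 0.0584 0.0711
wall 179 y [0.1953 0.2034 0.2095] z 0.0573 0.0706
held y [0.1925 0.2003] x 0.4568 z 0.0875 [0.4969 0.1952 0.1595] [ 0.4  1.1 -0.3]
308 323 185 204
s707
```

View pics/s707.png

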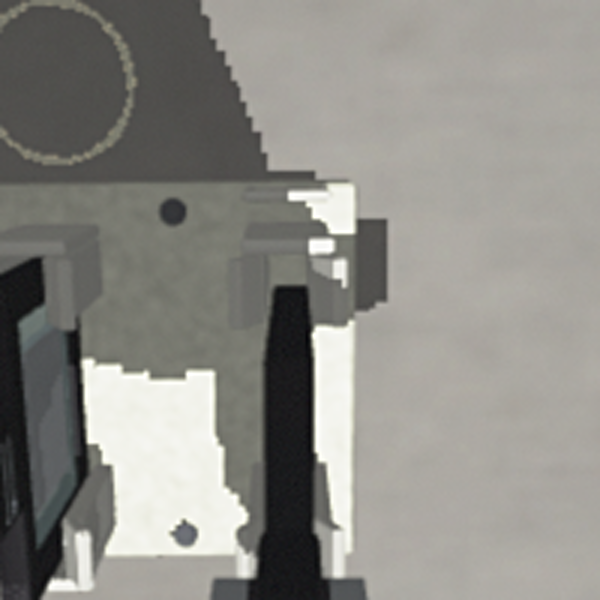

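The crop shows the mask's lower edge at columns 273–308, centred between the slot flares (245–265 and 308–340) to within about 1 mm. I'll shift 1 mm and lower it.

```bash
python3 -m crank '[[[0,0,-0.1,-1.5,0,0,0],[0,0,0,-1,0,0,0],[0,0,0,-0.7,0,0,0],[0,0,0,-0.7,0,0,0],[0,0,0,-0.7,0,0,0],[0,0,0,0,0,0,0]]]'; python3 slot.py|grep held
```

```text
clock: 7.82
position: [0.496, 0.1938, 0.1117]
ee_rot: [0.011, 1.0, -0.0, -0.0]
ft_force: [-0.3, -0.4, -0.6]
grip_width: 0.097
grasp_force: 49.8
held y [0.1859 0.2018] x 0.4492 z 0.0339 [0.4962 0.1938 0.1121] [-0.4 -0.1 -0.4]
```

Bottom is at about 0.038, inside the walls, with no contact force. I'll continue down.

```bash
python3 -m crank '[[[0,0,0,-0.8,0,0,0],[0,0,0,-0.8,0,0,0],[0,0,0,-0.6,0,0,0],[0,0,0,-0.4,0,0,0],[0,0,0,-0.1,0,0,0],[0,0,0,0,0,0,0],[0,0,0,0,0,0,0]]]'
```

```text
clock: 8.75
position: [0.4963, 0.1939, 0.0854]
ee_rot: [0.011, 1.0, 0.0, 0.0]
ft_force: [0.1, 1.1, -0.6]
grip_width: 0.098
grasp_force: 49.8
```

```bash
python3 -m crank '[[[0,0,0,-0.1,0,0,0],[0,0,0,-0.1,0,0,0],[0,0,0,0,0,0,0]]]'; python3 -m crank '[[[0,0,0,-0.1,0,0,0],[0,0,0,0,0,0,0]]]'
```

```text
clock: 9.12
position: [0.4965, 0.1943, 0.084]
ee_rot: [0.011, 1.0, 0.0, 0.0]
ft_force: [-2.7, 0.2, 6.7]
grip_width: 0.093
grasp_force: 50.7
clock: 9.38
position: [0.4967, 0.1947, 0.084]
ee_rot: [0.011, 1.0, 0.001, 0.001]
ft_force: [-6.9, -0.1, 16.9]
grip_width: 0.096
grasp_force: 51.9
```

Contact with the floor is firm at z=0.084. I'll release, rise and move over the wide mask.

```bash
python3 -m crank '[[[1.5,0,0,0.1,0,0,0],[2.5,0,0,0,0,0,0],[3,0,0,0,0,0,0],[3,0,0,0,0,0,0],[3,0,0,1,0,0,0],[3,0,0,3,0,0,0],[3,0,0,4,0,0,0],[3,0,0,4.5,0,0,0],[3,0,-2,0,0,0,0],[3,0,-3.7,0,0,0,0],[3,0,-3.7,0,0,0,0],[3,-0.2,-3.8,0,0,0,0],[3,0,0,0,0,0,0],[3,0,0,0,0,0,0]]]' 50
python3 look.py w3
```

```text
clock: 11.12
position: [0.494, 0.0621, 0.2081]
ee_rot: [0.011, 1.0, 0.0, -0.0]
ft_force: [-0.4, 0.2, 0.1]
grip_width: 0.352
grasp_force: 0.0
1022 [0.4924 0.0632 0.114 ] 0.117 ax 179.1 rect [494.2  63. ] [10.  59.8] [ 310  193   14   78 1022]
501 [0.4943 0.1281 0.1128] 0.117 ax 179.0 rect [495.2 129.1] [10.6 23.7] [394 215  17  33 501]
tcp [0.494  0.0626 0.208 ] closeaxis 88.8 z [-0.  0. -1.] 0.35005860469164124 0.0 [ 0.1  0.6 -0.1] 11.175
```

View pics/w3.png

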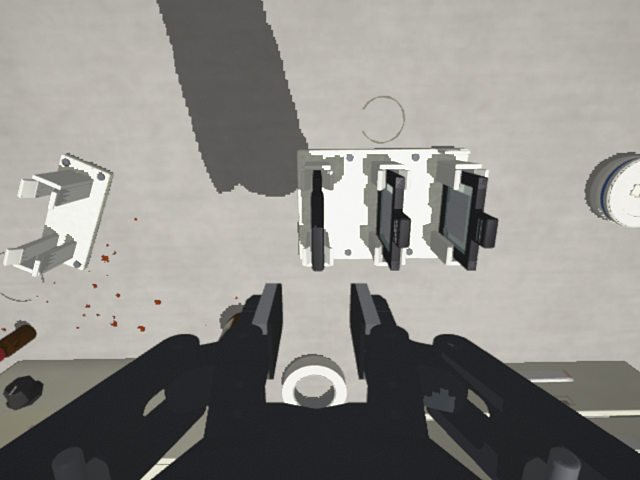

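The wrist view shows the loose mask standing in the right-hand slot at about (465,220), the kept mask at (392,220) and the wide mask at (317,220) directly under the tool. I'll confirm the placed mask's height with the top and scene cameras, then grasp the wide mask.

```bash
python3 - <<'E'
from h import *
for n in("top","scene"):
    im,d,p,W=cam(n); c=cloud(d,p,W)
    for y0 in(.128,.194):
        m=(d>0)&(c[...,2]>.08)&(c[...,2]<.14)&(abs(c[...,1]-y0)<.012)&(c[...,0]>.42)&(c[...,0]<.56)&(im.max(-1)<90); q=c[m]
        print(n,y0,len(q),q.mean(0).round(4),np.percentile(q[:,2],[50,98]).round(4),"x",q[:,0].min().round(3),q[:,0].max().round(3))
E
python3 -m crank '[[[3,0,0.05,-4,0,0,0],[3,0,0,-4,0,0,0],[3,0,0,-3,0,0,0],[3,0,0,-1.3,0,0,0],[3,0,0,0,0,0,0],[1.5,0,0,0,0,0,0],[0.5,0,0,0,0,0,0],[0,0,0,0,0,0,0],[0,0,0,0,0,0,0],[0,0,0,0,0,0,0]]]' 60
```

```text
clock: 12.48
position: [0.4951, 0.0627, 0.0866]
ee_rot: [0.011, 1.0, 0.001, 0.001]
ft_force: [-1.4, -0.1, 6.4]
grip_width: 0.09
grasp_force: 60.6<stdin>:6: RuntimeWarning: Mean of empty slice.
  ret = um.true_divide(
Traceback (most recent call last):
IndexError: index -1 is out of bounds for axis 0 with size 0
```

```bash
python3 - <<'E'
from h import *
for n in("top","scene","wrist"):
    im,d,p,W=cam(n); c=cloud(d,p,W)
    for y0 in(.128,.194):
        m=(d>0)&(c[...,2]>.08)&(c[...,2]<.14)&(abs(c[...,1]-y0)<.012)&(c[...,0]>.42)&(c[...,0]<.56); q=c[m]
        if len(q)>5: print(n,y0,len(q),q.mean(0).round(4),np.percentile(q[:,2],[50,98]).round(4),"x",q[:,0].min().round(3),q[:,0].max().round(3))
    if n=="scene": save("sc2",cv2.resize(im[160:310,170:370],(800,600)))
E
```

```text
scene 0.128 371 [0.4934 0.1274 0.0957] [0.0917 0.1161] x 0.456 0.537
scene 0.194 362 [0.4952 0.1934 0.0953] [0.0915 0.1162] x 0.458 0.539
wrist 0.128 4682 [0.4897 0.1274 0.0986] [0.0921 0.1151] x 0.455 0.531
wrist 0.194 7105 [0.4942 0.193  0.0968] [0.0913 0.1151] x 0.457 0.538
```

View pics/sc2.png

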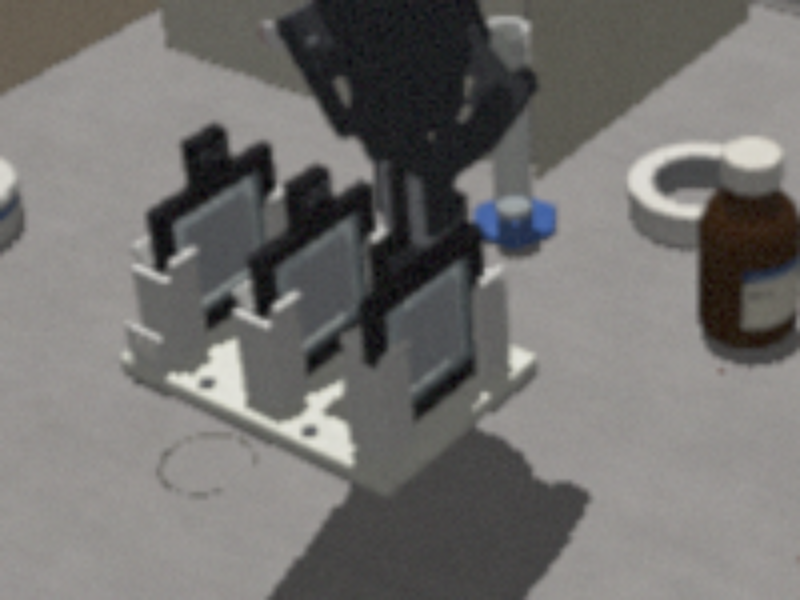

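The crop shows the loose mask home in the left slot (150–270, 130–320) at the same height as the kept mask: medians 0.0915 and 0.0917. Nothing else has been disturbed. I'll draw the wide mask.

```bash
python3 -m crank '[[[0,0,0,0.4,0,0,0],[0,0,0,0.8,0,0,0],[0,0,0,1,0,0,0],[0,0,0,1.5,0,0,0],[0,0,0,2,0,0,0],[0,0,0,3,0,0,0],[0,0,0,3,0,0,0],[0,0,0,3,0,0,0],[0,0,0,3,0,0,0],[0,0,0,2,0,0,0],[0,0,0,0,0,0,0]]]' 80
python3 -m crank '[[[0,0,-2,0.5,0,0,0],[0,0,-3,0.5,0,0,0],[0,0,-3,0,0,0,0],[0,0,-3,0,0,0,0],[0,0,-2,0,0,0,0],[0,0,0,0,2,0,0],[0,0,0,0,4,0,0],[0,0,0,0,5,0,0],[0,0,0,0,4,0,0],[0,0,0,0,0,0,0]]]'
python3 -c "
from h import *
print(manip.get_obs()['joint_pos'].round(2))"
```

```text
clock: 14.0
position: [0.4949, 0.0623, 0.2841]
ee_rot: [0.011, 1.0, 0.001, 0.001]
ft_force: [0.3, 0.6, -2.8]
grip_width: 0.08
grasp_force: 79.7
clock: 15.25
position: [0.4934, -0.0702, 0.2914]
ee_rot: [0.013, 0.991, 0.13, -0.002]
ft_force: [0.8, 0.4, -1.4]
grip_width: 0.078
grasp_force: 79.7
[-0.45  0.06  0.73  1.66 -0.29  1.51  1.84]
```

```bash
python3 -m crank '[[[0,0,0,0,5,0,0],[0,0,0,0,5,0,0],[0,0,0,0,5,0,0],[0,0,0,0,5,0,0],[0,0,0,0,5,0,0],[0,0,0,0,3,0,0],[0,0,0,0,2,0,0],[0,0,0,0,0,0,0],[0,0,0,0,0,0,0],[0,0,0,0,0,0,0]]]'
python3 - <<'E'
from h import *
o=manip.get_obs();print(o['joint_pos'].round(2),R.from_quat(o["ee_rot"]).as_matrix()[:,1:].round(3).tolist())
im,d,p,W=cam("wrist");c=cloud(d,p,W);T=R.from_quat(o["ee_rot"]).as_matrix()
q=(c-o["position"])@T; m=(d>0)&(abs(q[...,1])<.03)&(q[...,2]>.0)&(q[...,2]<.1)&(abs(q[...,0])<.06);s=q[m];w=c[m]
print(m.sum(),s.min(0).round(4),s.max(0).round(4),"bottom z",w[:,2].min().round(3))
im,d,p,W=cam("scene");save("sc3",im)
c=cloud(d,p,W)
# glass face plane
q=(c-o["position"])@T; m=(d>0)&(q[...,2]>.012)&(q[...,2]<.07)&(abs(q[...,0])<.038)&(abs(q[...,1])<.02)
s=c[m]
if len(s)>30:
    n=np.linalg.svd(s-s.mean(0),full_matrices=0)[2][2];print(len(s),"normal",n.round(3),"lean from upright",np.degrees(np.arcsin(abs(n[2]))).round(1),s[:,2].min().round(3))
E
```

```text
clock: 16.5
position: [0.4943, -0.0673, 0.2926]
ee_rot: [0.01, 0.924, 0.382, -0.004]
ft_force: [-0.0, 0.2, -1.4]
grip_width: 0.08
grasp_force: 79.7
[-0.13  0.33  0.79  1.62 -0.84  1.81  2.26] [[0.021, -0.0], [0.707, 0.707], [0.707, -0.708]]
299 [ 0.039  -0.0039  0.001 ] [0.0405 0.0041 0.073 ] bottom z 0.239
152 normal [0.037 0.71  0.704] lean from upright 44.7 0.241
```

View pics/sc3.png

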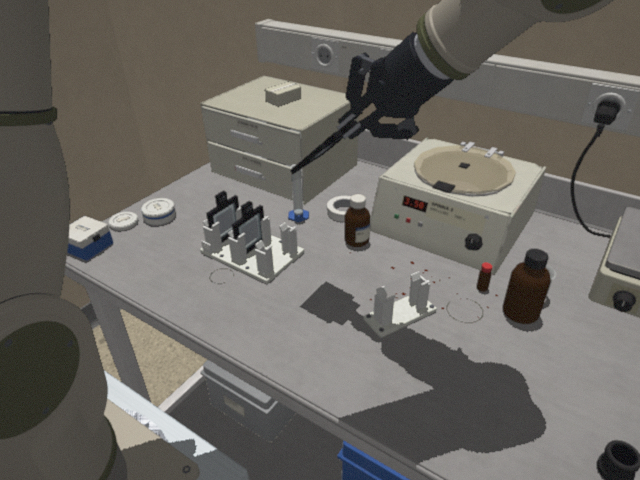

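The scene shows the wide mask held at about (330,150), leaning 44.7° with its bottom at 0.24 m. The other two masks are in the rack (225,220 and 248,235) and the bystanders are unmoved. I'll let it settle, then hand in.

```bash
python3 -m crank '[[[0,0,0,0,0,0,0],[0,0,0,0,0,0,0],[0,0,0,0,0,0,0],[0,0,0,0,0,0,0]]]' && python3 -c "
from workcell import manip,job
print(abs(manip.get_obs()['joint_velocities']).max(), job.hand_in())"
```

```text
clock: 17.1
position: [0.4942, -0.0676, 0.2922]
ee_rot: [0.01, 0.924, 0.383, -0.004]
ft_force: [-0.4, -0.7, -1.4]
grip_width: 0.085
grasp_force: 79.7
the job is handed in; nothing more can be done
0.002537673027749689 None
```

The job is handed in at 17 s of robot time: the loose mask is fully home in the rack and released, and the arm is holding the wide mask steady at about 45° with its bottom edge 24 cm above the table; the third mask is still in its slot and nothing behind was disturbed.

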